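Point out the uncapped jar and its cap

TASK

I want to close the jar of seeds: show me the pieces by pointing down at them with the fingertips, and touch or move none of the jars, caps and other small things on the worktop. First point at the middle of the mouth of the one jar that has no cap, from no more than about five centimetres above it, and stay there for two seconds; then rise well clear and point in the same way at the loose cap that lies hollow side up, stay there for two seconds and finish still pointing at it. On the way do not come down over, or pass low over, the capped jars or the other loose cap.

Things in the scene. Friction and masses are not known exactly. Their poses are not given: they have to be found in the camera images.
- seed_jar: The jar without a cap: a clear glass canning jar, 75 mm across and 127 mm tall, open at the top, with a layer of pale seeds on its bottom; loose, upright. Origin at the centre of its underside, z up. It may stand in any of the three jar places on the robot's left half of the worktop. A wall shelf hangs behind and above the jars (underside 590 mm above the worktop, front edge 630 mm ahead of the robot): swing the arm across close in, not wide.
- seed_jar_mouth (a point): Centre of the open mouth of the seed jar, level with its rim, 127 mm above the worktop: the first thing to point at.
- capped_jar_a: A glass canning jar, 78 mm across, empty, with a grey zinc cap screwed on (part of it); 132 mm tall with the cap; loose, upright. Origin at the centre of its underside.
- capped_jar_a_top (a point): Centre of the top face of that jar's cap, 132 mm above the worktop. Do not point here.
- capped_jar_b: A second glass canning jar with its grey zinc cap screwed on, empty, 80 mm across, 135 mm tall with the cap; loose, upright. Origin at the centre of its underside.
- capped_jar_b_top (a point): Centre of the top face of that jar's cap, 135 mm above the worktop. Do not point here.
- cap_hollow: A loose grey zinc screw cap, 74 mm across and 24 mm high, lying upside down on the worktop: its hollow side with the pale liner looks up, like a shallow dish. Origin at the centre of its underside. It lies on the robot's right half of the worktop, in either of the two cap places.
- cap_hollow_top (a point): Centre of the hollow-side-up cap at the height of its rim, 24 mm above the worktop: the second thing to point at.
- cap_flat: A loose grey zinc screw cap of the same size, 74 mm across and 24 mm high, lying the right way up: its closed grey face looks up. Origin at the centre of its underside.
- cap_flat_top (a point): Centre of the closed top face of that cap, 24 mm above the worktop. Do not point here.
- candle: Bystander: a stub of candle in a round tin, 55 mm across and 20 mm high, between jars and caps. Origin at the centre of its underside.
- stamp: Bystander: a turned wooden butter stamp with a knob, 60 mm across and 66 mm tall, behind the caps. Origin at the centre of its underside.
- shaker: Bystander: a glass salt shaker with a grey metal top, 44 mm across and 90 mm tall, behind the caps on the right. Origin at the centre of its underside.
Things that resemble listed ones, but are neither listed nor needed, are in the scene too. What is shaped like the seed_jar but red or yellow is not meant.

How it is judged (in metres and radians):
On the way, in this order (a step that is already met when the one before it is completed fails the run):
1. the fingertips point down at the mouth of the uncapped jar, just above it, for 1.5 s (horizontal distance between the grasp point and seed_jar_mouth below 0.03 m and z of the grasp point in the frame of seed_jar_mouth between 0.015 and 0.085 m and (angle between the grasp point's own z axis and vertical below 0.85 rad or angle between the grasp point's own z axis and vertical above 2.29 rad)), for 1.5 s.
2. then they point down at the hollow-side-up cap, just above it, for 1.5 s (horizontal distance between the grasp point and cap_hollow_top below 0.03 m and z of the grasp point in the frame of cap_hollow_top between 0.015 and 0.085 m and (angle between the grasp point's own z axis and vertical below 0.85 rad or angle between the grasp point's own z axis and vertical above 2.29 rad)), for 1.5 s.
At the end, for the whole second after the job is handed in: Still pointing down (within 49 degrees) at the cap lying hollow side up: the point between the finger pads, 19 mm behind the fingertips, is within 30 mm of its centre in plan and 15 to 85 mm above its rim; every jar, cap and bystander within 8 mm of its start (all of step 2 and distance of each of seed_jar, capped_jar_a, capped_jar_b, cap_hollow, cap_flat, candle, stamp, shaker from where it was at the start of the episode below 0.008 m); the robot touches nothing.
It fails at once if a jar, a cap or a bystander is touched (contact force between any of the fingers, the arm and seed_jar above 0.3 N or contact force between any of the fingers, the arm and capped_jar_a above 0.3 N or contact force between any of the fingers, the arm and capped_jar_b above 0.3 N or contact force between any of the fingers, the arm and cap_hollow above 0.3 N or contact force between any of the fingers, the arm and cap_flat above 0.3 N or contact force between any of the fingers, the arm and candle above 0.3 N or contact force between any of the fingers, the arm and stamp above 0.3 N or contact force between any of the fingers, the arm and shaker above 0.3 N).
It fails at once if a jar, a cap or a bystander is moved or lifted by more than 8 mm (distance of any of seed_jar, capped_jar_a, capped_jar_b, cap_hollow, cap_flat, candle, stamp, shaker from where it was at the start of the episode above 0.008 m).
It fails at once if the fingers point at, or pass low over the middle of, a capped jar or the other loose cap (within 30 mm of its centre, fingertips less than about 46 mm above it) ((horizontal distance between the grasp point and capped_jar_a_top below 0.03 m and z of the grasp point in the frame of capped_jar_a_top below 0.065 m) or (horizontal distance between the grasp point and capped_jar_b_top below 0.03 m and z of the grasp point in the frame of capped_jar_b_top below 0.065 m) or (horizontal distance between the grasp point and cap_flat_top below 0.03 m and z of the grasp point in the frame of cap_flat_top below 0.065 m)).
It also fails if it takes over 45 s, if anything falls off the work surface, if the arm or the gripper's body presses on something with over 40 N, if the wrist force passes 120 N, or if a joint passes its speed limit or range.

ROBOT

A 6-joint arm with a two-finger parallel gripper is mounted at the origin on a cart in front of the work surface, level with it; the furniture and walls round the work are solid. World frame = base frame: x ahead of the robot, y to its left, z up, the work surface at z = 0. Lengths are in mm, angles in degrees, forces in N, time in s.
With the tool pointing down it reaches from about 300 to 1000 mm from the base axis. Payload 5.1 kg.
Tool frame: the origin (TCP) lies on the centre line of the jaws, within the pads' length; the fingertips stand manip.tip_extent ahead of it and the grasp point (between the pads) lies 3 mm ahead of it (manip.tip_extent is the distance from the TCP to the fingertips, in mm); z points along the fingers, y is the direction in which the jaws open and shut (so a half turn about z gives the same grasp; the last joint's range is limited). The gripper opens to 95 mm and grips with 3 to 60 N. Pads are 20 mm wide; open, the fingers measure 119 mm over their backs; the gripper's body (75 mm by 180 mm) begins 59 mm behind the grasp point.
Start: joints at [62.418, 7.093, 94.555, -0, 78.352, -4.733], TCP at [252.422, 598.972, 236.656] pointing down, gripper open.
Joint ranges: [-149.61, 149.61], [-58.7, 133.49], [1.44, 155.28], [-77.14, 257.14], [18.33, 153.61], [-166.67, 166.67]. Speed limits (degrees/s): [147.25, 147.25, 180, 180, 180, 180].

INTERFACE

Orientations are given as a 3x3 rotation matrix whose columns are the frame's x, y, z axes.
In Python, from plant import manip, camera, calibration, workorder gives the robot as it stands.
- The arm moves only by the shell command python3 -m handwheel 'ROWS'. ROWS is JSON, one flat list of numbers, 7 for each row, row after row: the turn, a rotation vector about the tool's x, y, z each as a share of 360 degrees, from -1 to 1, then the shift along the tool's x, y, z each as a share of 25 cm, from -1 to 1, then the opening, from -1 (shut) to 1 (fully open). In form: [ax, ay, az, dx, dy, dz, hand, ax, ay, az, dx, dy, dz, hand, ...]. A call has 1 to 10 rows; each row shifts and turns the commanded pose from where the row before left it, along the tool's axes as they then stand; what a row does not reach is not made up. A row lasts 1/12 s, in which the tool goes at most 41.7 mm and 7.16 degrees, less where a joint would pass 70% of its speed; a pose out of reach is approached as far as the arm can. A call with a number of a shift or a turn outside -1 to 1 is refused whole. A call with a gripper value outside its range is refused whole. The fingers move at their own pace and stop on an object; the grip force is fixed at half the most. Time passes only in rows, so rows that do not move let the fingers close. It gives the time, the measured TCP pose, the force and the opening at its end, in the units of the state.
- manip.observe(): the state, without advancing time (a new reading comes with each control period).
- camera(name): name is "scene" or "top" or "wrist"; returns the picture (420x560x3 uint8, blue, green, red); there is no depth.
- calibration(name): a dict with "intrinsics" (3x3 intrinsics, pixels), "world_to_cam" (4x4, takes a point from world to camera coordinates). Camera axes: x right, y down, z forward; pixel columns grow to the right and rows downward; lengths in mm; the calibration is good to about 2 mm. The wrist camera is an equidistant fisheye: a pixel r from the principal point sees the ray r / f radians off the axis. A picture is of the moment at which its call begins: read the wrist's pose just before it. calibration takes no time and is no camera call; for the wrist camera it gives the pose at the moment of the call.
- workorder.close_job(): hands the job in, once; it reports no verdict.
The state is a dict: "t": time; "joint_pos": joint angles; "qvel": joint speeds; "joint_efforts": joint torques, N m; "eef_pos": TCP position; "orientation": TCP orientation; "contact_force": force on the tool from outside, world axes, zero at the start; "ft_torque": the same for the moment, N m; "width": finger opening in mm.
Only numpy, scipy, OpenCV 4.12 (cv2) and the standard library are available. Lean on these libraries where they do the work, as an engineer would, in place of code of your own. Each camera call takes 0.05 s, during which the arm holds its last target.

## Working session

There is one attempt and no reset: what is moved stays moved. The work goes in short steps, Python scripts to look and compute and a shell command to move; the robot and the scene stay as the last step left them, time stands still between calls to the robot, and variables do not carry over. Pictures are saved under pics/ and viewed, and the job is handed in when it is done.

```bash
ls; mkdir -p pics
python3 - <<'E'
from plant import manip,camera,calibration
import cv2,numpy as np
s=manip.observe();print(s, manip.tip_extent)
for n in("scene","top","wrist"):
    c=calibration(n);print(n,np.round(c["intrinsics"],2).tolist(),np.round(c["world_to_cam"],4).tolist())
    cv2.imwrite(f"pics/{n}0.png",camera(n))
E
```

```text
pics
{'t': 0.0, 'joint_pos': array([ 6.24185865e+01,  7.13446721e+00,  9.46340185e+01, -8.33213359e-04,
        7.83494179e+01, -4.73019210e+00]), 'qvel': array([ 0.04126513, -0.02798503, -0.00858134,  0.05338146, -0.05684027,
        0.1834511 ]), 'joint_efforts': array([-4.08782389e-04, -4.17612469e+01, -3.59923697e+01,  7.73263257e-02,
        4.93487273e-02, -1.94245408e-04]), 'eef_pos': array([252.15214889, 598.46019046, 235.37666734]), 'orientation': array([[-9.21517424e-01,  3.88335877e-01, -9.40156837e-04],
       [ 3.88336984e-01,  9.21515619e-01, -1.83053715e-03],
       [ 1.55505963e-04, -2.05196955e-03, -9.99997883e-01]]), 'contact_force': array([-0.14032706, -0.09128494,  0.042525  ]), 'ft_torque': array([ 0.03930193,  0.01506452, -0.02946803]), 'width': 94.78472904853119} 22.0
scene [[505.48, 0.0, 281.72], [0.0, 505.48, 209.84], [0.0, 0.0, 1.0]] [[0.8546, -0.5189, -0.0197, -490.4833], [-0.2834, -0.4344, -0.855, 217.6947], [0.4351, 0.7362, -0.5183, 1331.692], [0.0, 0.0, 0.0, 1.0]]
top [[528.29, 0.0, 278.42], [0.0, 528.29, 217.16], [0.0, 0.0, 1.0]] [[-0.0227, -0.9996, 0.0136, -29.7726], [-0.9941, 0.0212, -0.1061, 515.7231], [0.1058, -0.0159, -0.9943, 1456.3328], [0.0, 0.0, 0.0, 1.0]]
wrist [[325.19, 0.0, 276.16], [0.0, 325.19, 210.68], [0.0, 0.0, 1.0]] [[0.3884, 0.9215, -0.0023, -648.3], [0.891, -0.3749, 0.2558, -29.5426], [0.2349, -0.1014, -0.9667, 390.5069], [0.0, 0.0, 0.0, 1.0]]
```

View pics/scene0.png

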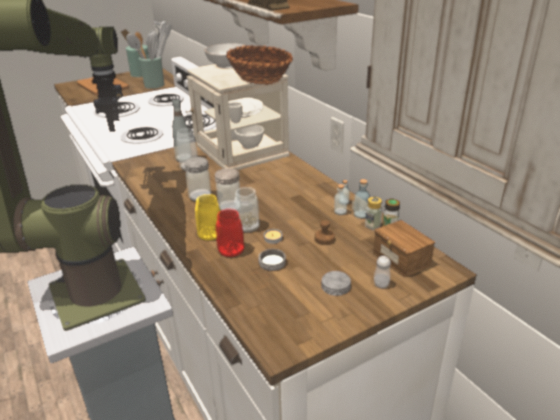

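View pics/top0.png

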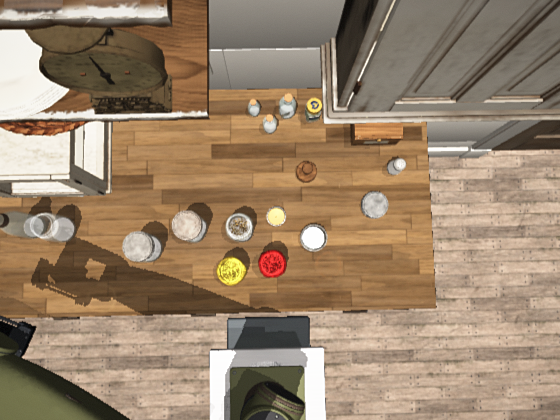

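View pics/wrist0.png

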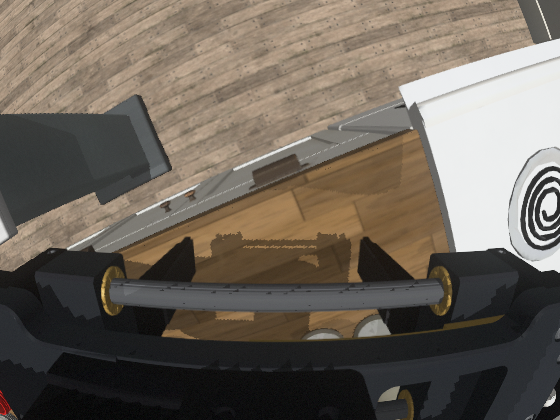

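Candidates in the top view:
- Jars: (141,246) and (188,226) look capped, (239,227) shows seeds through an open mouth. The yellow (231,271) and red (272,263) jars are decoys.
- Caps: (313,237) has a pale hollow, and (374,205) has a grey closed face.

I'll confirm both picks in enlarged crops.

Run:
```python
import cv2,numpy as np
a=cv2.imread("pics/top0.png");s=cv2.imread("pics/scene0.png")
cv2.imwrite("pics/topc.png",cv2.resize(a[180:300,205:405],None,fx=4,fy=4,interpolation=cv2.INTER_CUBIC))
cv2.imwrite("pics/scenec.png",cv2.resize(s[145:305,175:365],None,fx=3.7,fy=3.7,interpolation=cv2.INTER_CUBIC))
```

```text
(no output)
```

View pics/topc.png

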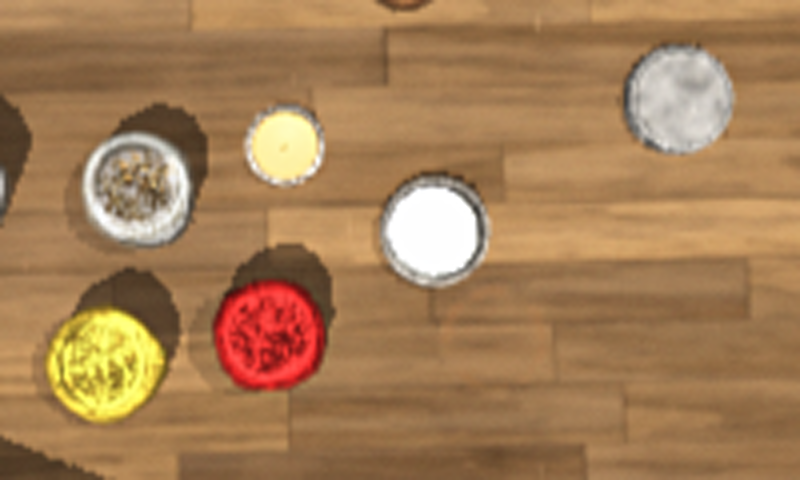

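View pics/scenec.png

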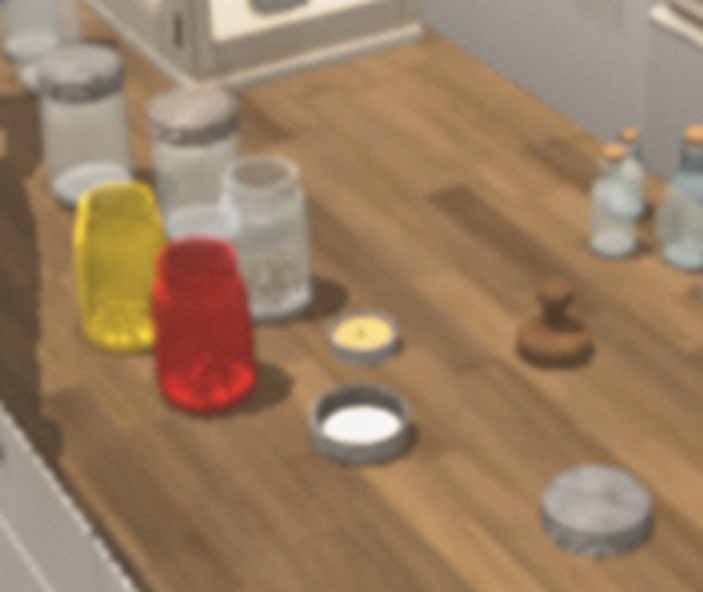

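```bash
cat > h.py <<'E'
import numpy as np
from plant import manip,camera,calibration
def ray(n,u,v):
    c=calibration(n);W=np.array(c["world_to_cam"]);K=np.array(c["intrinsics"])
    R=W[:3,:3];o=-R.T@W[:3,3];d=R.T@np.linalg.inv(K)@[u,v,1];return o,d
def at(n,u,v,z):
    o,d=ray(n,u,v);return o+d*(z-o[2])/d[2]
def proj(n,p):
    c=calibration(n);W=np.array(c["world_to_cam"]);K=np.array(c["intrinsics"])
    q=K@(W[:3,:3]@p+W[:3,3]);return q[:2]/q[2]
E
python3 - <<'E'
from h import *
T=lambda x,y:(205+x/4,180+y/4); S=lambda x,y:(175+x/3.7,145+y/3.7)
for nm,t,s,z in [("mouth",T(137,187),S(263,172),127),("cap",T(435,229),S(361,410),24),("flat",T(679,98),S(597,493),24),("red",T(270,334),S(196,258),127),("yellow",T(105,364),S(119,198),127),("candle",T(285,145),S(364,331),20),
 ("capA",(141,246),S(80,65),132),("capB",(188,226),S(194,107),135),("stamp",(307,171),S(555,292),60),("shaker",(397,165),(384,261),90)]:
    print(nm,np.round(at("top",*t,z)),np.round(at("scene",*s,z)))
print([at("top",*T(83,187),127)[:2],at("top",*T(190,187),127)[:2]])
print(np.round(np.array([at("top",*T(x,y),24)[:2] for x,y in[(381,229),(489,229),(435,172),(435,287)]])))
E
```

```text
mouth [481.  63. 127.] [488.  60. 127.]
cap [ 457. -139.   24.] [ 459. -142.   24.]
flat [ 546. -315.   24.] [ 549. -317.   24.]
red [384. -21. 127.] [383. -30. 127.]
yellow [367.  86. 127.] [372.  86. 127.]
candle [518. -35.  20.] [518. -46.  20.]
capA [436. 318. 132.] [438. 319. 132.]
capB [485. 196. 135.] [485. 182. 135.]
stamp [ 639. -123.   60.] [ 644. -132.   60.]
shaker [ 644. -367.   90.] [ 641. -391.   90.]
[array([482.11355797,  98.54912269]), array([480.60958236,  28.75614149])]
[[ 457. -101.]
 [ 456. -177.]
 [ 497. -140.]
 [ 416. -138.]]
```

The crops confirm both picks: the clear jar with seeds at (239,227), and the hollow cap with the white liner at (313,237). Two views put the mouth at about (483,62,127) and the cap rim at about (457,-140,24). The measured diameters, 70 and 76–80 mm, fit the given sizes.

```bash
cat > d.py <<'E'
import sys
from h import *
s=manip.observe();R=s["orientation"];t=np.array(list(map(float,sys.argv[1:4])))
d=R.T@(t-s["eef_pos"]);print("t",s["t"],"tcp",s["eef_pos"].round(1),"z",R[:,2].round(3),"y",R[:,1].round(3),"w",round(s["width"],1),"F",s["contact_force"].round(1))
n=np.linalg.norm(d);print("tool d mm",d.round(1),"share",(d/250).round(4),"rows@24",n/24)
E
python3 d.py 483 62 250
```

```text
t 0.15 tcp [252.2 598.6 235.7] z [-0.001 -0.001 -1.   ] y [ 0.388  0.922 -0.002] w 95.4 F [-0.3 -0.5  0.3]
tool d mm [-421.  -404.9  -13.7] share [-1.6841 -1.6197 -0.0549] rows@24 24.346170957198463
```

```bash
python3 -m handwheel '[0,0,0,0,0,-0.06,-0.6, 0,0,0,-0.02,-0.02,0,-0.6, 0,0,0,-0.04,-0.04,0,-0.6, 0,0,0,-0.06,-0.06,0,-0.6, 0,0,0,-0.07,-0.07,0,-0.6, 0,0,0,-0.07,-0.07,0,-0.6, 0,0,0,-0.07,-0.07,0,-0.6, 0,0,0,-0.07,-0.07,0,-0.6, 0,0,0,-0.07,-0.07,0,-0.6, 0,0,0,-0.07,-0.07,0,-0.6]'; python3 d.py 483 62 250
```

```text
t: 0.98
eef_pos: [324.8, 419.9, 251.8]
orientation: [[-0.921, 0.389, 0.0], [0.389, 0.921, -0.0], [-0.0, 0.0, -1.0]]
contact_force: [-0.3, -0.0, 0.3]
width: 33.7
t 0.9833 tcp [324.8 419.9 251.8] z [ 0. -0. -1.] y [0.389 0.921 0.   ] w 33.7 F [-0.3 -0.   0.3]
tool d mm [-284.8 -268.3    1.9] share [-1.1394 -1.0733  0.0075] rows@24 16.305268538637698
```

```bash
python3 -m handwheel '[0,0,0,-0.07,-0.07,0,-0.6, 0,0,0,-0.07,-0.07,0,-0.6, 0,0,0,-0.07,-0.07,0,-0.6, 0,0,0,-0.07,-0.07,0,-0.6, 0,0,0,-0.07,-0.07,0,-0.6, 0,0,0,-0.07,-0.07,0,-0.6, 0,0,0,-0.07,-0.07,0,-0.6, 0,0,0,-0.07,-0.07,0,-0.6, 0,0,0,-0.07,-0.06,0,-0.6, 0,0,0,-0.07,-0.06,0,-0.6]'; python3 -m handwheel '[0,0,0,-0.07,-0.06,0,-0.6, 0,0,0,-0.07,-0.06,0,-0.6,0,0,0,-0.06,-0.05,0,-0.6,0,0,0,-0.05,-0.05,0,-0.6,0,0,0,-0.04,-0.04,0,-0.6,0,0,0,-0.03,-0.03,0,-0.6,0,0,0,-0.02,-0.02,0,-0.6,0,0,0,0,0,0,-0.6,0,0,0,0,0,0,-0.6]'; python3 d.py 483 62 179
python3 - <<'E'
from h import *
import cv2
for n in("scene","top","wrist"): cv2.imwrite(f"pics/{n}1.png",camera(n))
E
```

```text
t: 1.82
eef_pos: [419.6, 195.4, 251.8]
orientation: [[-0.921, 0.389, 0.001], [0.389, 0.921, -0.0], [-0.001, 0.0, -1.0]]
contact_force: [0.8, 0.2, -0.4]
width: 18.6
t: 2.57
eef_pos: [467.7, 93.0, 251.6]
orientation: [[-0.921, 0.389, -0.0], [0.389, 0.921, 0.0], [0.0, 0.0, -1.0]]
contact_force: [0.0, 0.3, 0.4]
width: 19.1
t 2.5667 tcp [467.7  93.  251.6] z [-0.  0. -1.] y [0.389 0.921 0.   ] w 19.1 F [0.  0.3 0.4]
tool d mm [-26.2 -22.6  72.6] share [-0.1047 -0.0904  0.2905] rows@24 3.351489337942956
```

Run:
```python
import cv2,numpy as np
a=cv2.imread("pics/top1.png");s=cv2.imread("pics/scene1.png")
b=cv2.resize(s[120:280,150:340],(712,600))
cv2.imwrite("pics/c1.png",b)
```

```text
(no output)
```

View pics/c1.png

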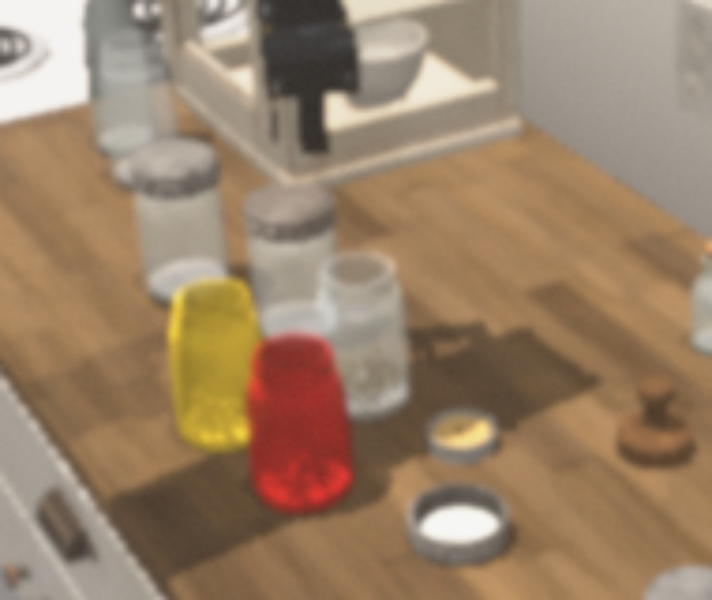

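View pics/wrist1.png

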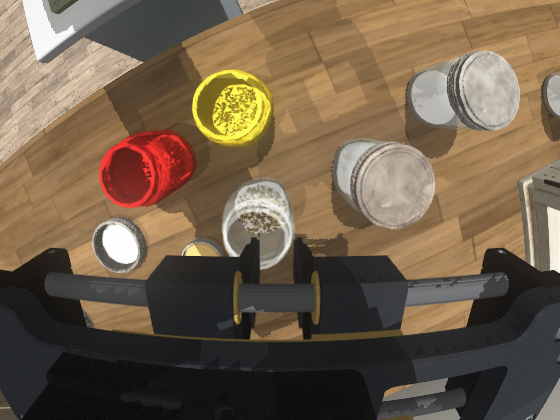

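The scene crop shows the fingers above and behind the open jar, with its rim centre at about (246,191) in the full image. In the wrist view the open rim is centred at about (258,232). I'll check that reading against the other two views.

```bash
python3 - <<'E'
from h import *
c=calibration("wrist");W=np.array(c["world_to_cam"]);K=np.array(c["intrinsics"]);R=W[:3,:3];o=-R.T@W[:3,3]
for u,v,z in [(258,232,127),(121,243,24)]:
    q=np.array([u-K[0,2],v-K[1,2]]);r=np.linalg.norm(q);th=r/K[0,0]
    d=R.T@np.r_[q/r*np.sin(th),np.cos(th)];print((o+d*(z-o[2])/d[2]).round(1))
E
python3 d.py 484 62 179
```

```text
[480.   70.3 127. ]
[ 454.1 -126.7   24. ]
t 2.7167 tcp [467.6  93.7 251.7] z [-0.  0. -1.] y [0.387 0.922 0.   ] w 19.1 F [-0.6 -0.  -0.3]
tool d mm [-27.4 -22.9  72.7] share [-0.1094 -0.0914  0.2906] rows@24 3.3720962841572226
```

```bash
python3 -m handwheel '[0,0,0,-0.05,-0.04,0,-0.6,0,0,0,-0.05,-0.045,0,-0.6,0,0,0,0,0,0.04,-0.6,0,0,0,0,0,0.06,-0.6,0,0,0,0,0,0.06,-0.6,0,0,0,0,0,0.05,-0.6,0,0,0,0,0,0.04,-0.6,0,0,0,0,0,0.03,-0.6,0,0,0,0,0,0,-0.6,0,0,0,0,0,0,-0.6]'; python3 d.py 482 64 179
python3 - <<'E'
from h import *
import cv2
s=camera("scene");cv2.imwrite("pics/c2.png",cv2.resize(s[120:280,150:340],(712,600)))
cv2.imwrite("pics/w2.png",camera("wrist"))
E
```

```text
t: 3.55
eef_pos: [482.6, 64.0, 181.4]
orientation: [[-0.922, 0.388, -0.001], [0.388, 0.922, 0.0], [0.001, -0.0, -1.0]]
contact_force: [-0.9, -0.0, 1.0]
width: 18.7
t 3.55 tcp [482.6  64.  181.4] z [-0.001  0.    -1.   ] y [ 0.388  0.922 -0.   ] w 18.7 F [-0.9 -0.   1. ]
tool d mm [ 0.5 -0.2  2.4] share [ 0.002  -0.0009  0.0098] rows@24 0.1045127785541962
```

View pics/c2.png

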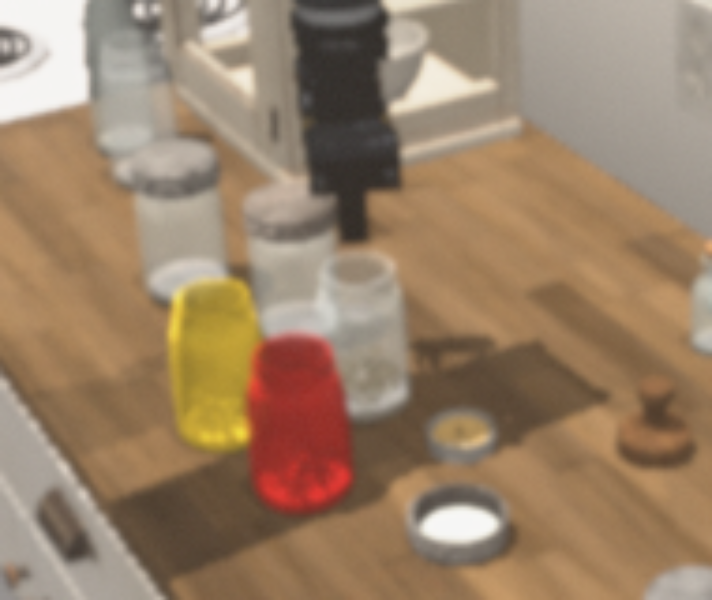

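View pics/w2.png

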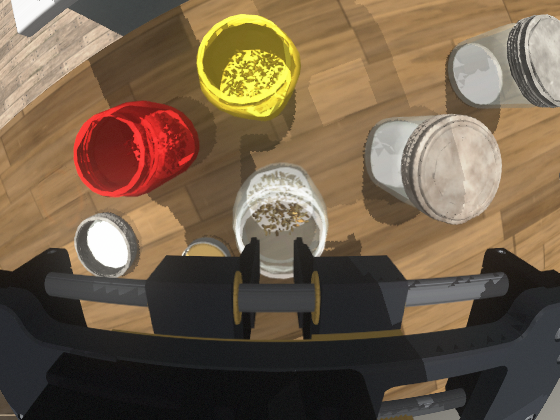

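The fingertips hang about 30 mm over the open mouth in both views. In the wrist view they sit near x=277 with the rim centred at about 280. I'll hold here for over two seconds.

```bash
for i in 1 2 3; do python3 -m handwheel '[0,0,0,0,0,0,-0.6,0,0,0,0,0,0,-0.6,0,0,0,0,0,0,-0.6,0,0,0,0,0,0,-0.6,0,0,0,0,0,0,-0.6,0,0,0,0,0,0,-0.6,0,0,0,0,0,0,-0.6,0,0,0,0,0,0,-0.6,0,0,0,0,0,0,-0.6,0,0,0,0,0,0,-0.6]'|head -2; done
python3 -m handwheel '[0,0,0,0,0,-0.03,-0.6,0,0,0,0,0,-0.05,-0.6,0,0,0,0,0,-0.07,-0.6,0,0,0,0,0,-0.07,-0.6,0,0,0,0,0,-0.06,-0.6,0,0,0,0,0,-0.04,-0.6,0,0,0,0,0,0,-0.6,0,0,0,0,0,0,-0.6]'; python3 d.py 457 -139 262
```

```text
t: 4.48
eef_pos: [482.7, 63.8, 181.6]
t: 5.32
eef_pos: [482.7, 63.8, 181.6]
t: 6.15
eef_pos: [482.7, 63.8, 181.6]
t: 6.82
eef_pos: [483.0, 63.8, 262.6]
orientation: [[-0.922, 0.388, 0.002], [0.388, 0.922, 0.0], [-0.002, 0.001, -1.0]]
contact_force: [-0.9, 0.8, -0.3]
width: 18.9
t 6.8167 tcp [483.   63.8 262.6] z [ 0.002  0.    -1.   ] y [0.388 0.922 0.001] w 18.9 F [-0.9  0.8 -0.3]
tool d mm [ -54.8 -197.     0.6] share [-0.219  -0.7882  0.0023] rows@24 8.521320905342952
```

```bash
python3 -m handwheel '[0,0,0,-0.01,-0.04,0,-0.6,0,0,0,-0.02,-0.07,0,-0.6,0,0,0,-0.03,-0.1,0,-0.6,0,0,0,-0.03,-0.1,0,-0.6,0,0,0,-0.03,-0.1,0,-0.6,0,0,0,-0.03,-0.1,0,-0.6,0,0,0,-0.03,-0.1,0,-0.6,0,0,0,-0.02,-0.09,0,-0.6,0,0,0,-0.01,-0.06,0,-0.6,0,0,0,-0.01,-0.03,0,-0.6]';python3 -m handwheel '[0,0,0,0,0,0,-0.6,0,0,0,0,0,0,-0.6]'; python3 d.py 457 -139 90
python3 - <<'E'
from h import *
import cv2
cv2.imwrite("pics/w3.png",camera("wrist"))
E
```

```text
t: 7.65
eef_pos: [455.3, -141.4, 260.1]
orientation: [[-0.921, 0.391, -0.003], [0.391, 0.921, 0.001], [0.003, -0.001, -1.0]]
contact_force: [-0.3, 0.5, -0.6]
width: 18.9
t: 7.82
eef_pos: [456.3, -139.5, 260.8]
orientation: [[-0.921, 0.389, -0.001], [0.389, 0.921, 0.001], [0.002, 0.0, -1.0]]
contact_force: [-0.9, 0.0, -0.5]
width: 19.2
t 7.8167 tcp [ 456.3 -139.5  260.8] z [-0.001  0.001 -1.   ] y [0.389 0.921 0.   ] w 19.2 F [-0.9  0.  -0.5]
tool d mm [ -0.7   0.7 170.8] share [-0.0029  0.0029  0.6834] rows@24 7.118790628027498
```

View pics/w3.png

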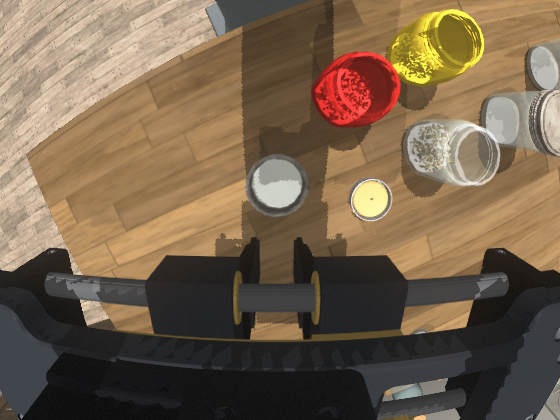

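The wrist view shows the pale hollow cap at about (278,184), centred on the fingers, with the candle and red jar off to the side.

```bash
python3 - <<'E'
from h import *
c=calibration("wrist");W=np.array(c["world_to_cam"]);K=np.array(c["intrinsics"]);R=W[:3,:3];o=-R.T@W[:3,3]
q=np.array([277.5-K[0,2],184-K[1,2]]);r=np.linalg.norm(q);th=r/K[0,0]
d=R.T@np.r_[q/r*np.sin(th),np.cos(th)];print((o+d*(24-o[2])/d[2]).round(1))
E
python3 -m handwheel '[0,0,0,0,0,0.03,-0.6,0,0,0,0,0,0.06,-0.6,0,0,0,0,0,0.08,-0.6,0,0,0,0,0,0.08,-0.6,0,0,0,0,0,0.08,-0.6,0,0,0,0,0,0.06,-0.6,0,0,0,0,0,0.03,-0.6,0,0,0,0,0,0.02,-0.6,0,0,0,0,0,0,-0.6,0,0,0,0,0,0,-0.6]'; python3 d.py 457 -139 88
python3 - <<'E'
from h import *
import cv2
s=camera("scene");cv2.imwrite("pics/c4.png",cv2.resize(s[145:305,175:365],(712,600)))
cv2.imwrite("pics/w4.png",camera("wrist"))
E
```

```text
[ 454.3 -137.1   24. ]
t: 8.7
eef_pos: [457.1, -139.4, 152.2]
orientation: [[-0.922, 0.388, 0.001], [0.388, 0.922, -0.0], [-0.001, -0.0, -1.0]]
contact_force: [-0.5, 0.5, 0.2]
width: 19.0
t 8.7 tcp [ 457.1 -139.4  152.2] z [ 0.001 -0.    -1.   ] y [ 0.388  0.922 -0.   ] w 19.0 F [-0.5  0.5  0.2]
tool d mm [ 0.3  0.3 64.2] share [0.0013 0.0013 0.2569] rows@24 2.6763961171876063
```

View pics/c4.png

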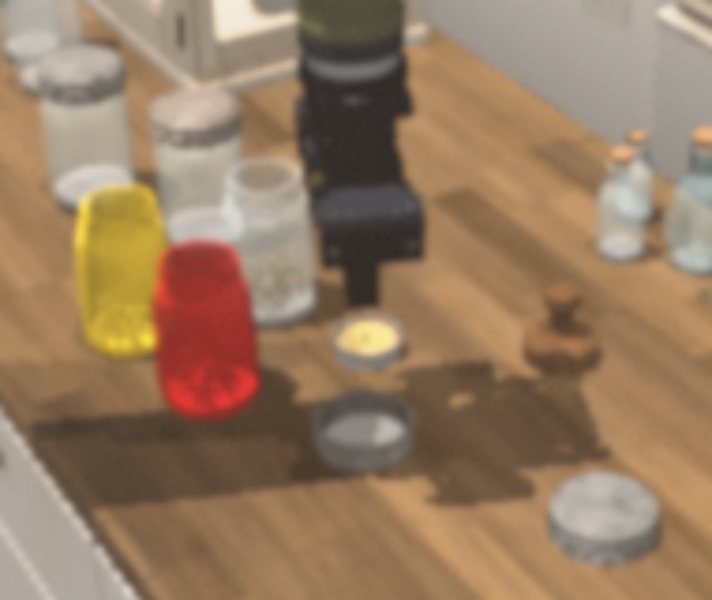

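View pics/w4.png

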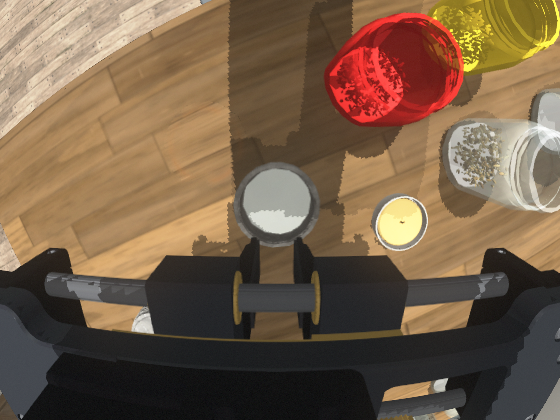

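The fingers are centred over the hollow cap and clear of the candle and red jar. I sent 110 mm of descent and about 64 mm remain.

```bash
python3 -m handwheel '[0,0,0,0,0,0.03,-0.6,0,0,0,0,0,0.05,-0.6,0,0,0,0,0,0.06,-0.6,0,0,0,0,0,0.05,-0.6,0,0,0,0,0,0.04,-0.6,0,0,0,0,0,0.03,-0.6,0,0,0,0,0,0,-0.6,0,0,0,0,0,0,-0.6]'
for i in 1 2 3; do python3 -m handwheel '[0,0,0,0,0,0,-0.6,0,0,0,0,0,0,-0.6,0,0,0,0,0,0,-0.6,0,0,0,0,0,0,-0.6,0,0,0,0,0,0,-0.6,0,0,0,0,0,0,-0.6,0,0,0,0,0,0,-0.6,0,0,0,0,0,0,-0.6,0,0,0,0,0,0,-0.6,0,0,0,0,0,0,-0.6]'|head -2; done
python3 d.py 456 -139 88
python3 - <<'E'
from h import *
import cv2
s=camera("scene");cv2.imwrite("pics/c5.png",cv2.resize(s[145:305,175:365],(712,600)))
E
```

```text
t: 9.47
eef_pos: [456.4, -139.5, 86.2]
orientation: [[-0.922, 0.388, -0.001], [0.388, 0.922, 0.0], [0.001, 0.0, -1.0]]
contact_force: [-0.1, 0.7, 0.6]
width: 18.7
t: 10.3
eef_pos: [456.6, -139.5, 86.6]
t: 11.13
eef_pos: [456.7, -139.5, 86.7]
t: 11.97
eef_pos: [456.7, -139.5, 86.7]
t 11.9667 tcp [ 456.7 -139.5   86.7] z [ 0.  0. -1.] y [0.388 0.922 0.   ] w 18.8 F [ 0.  -0.8  0.4]
tool d mm [ 0.9  0.2 -1.3] share [ 0.0034  0.0009 -0.0053] rows@24 0.06651143539319805
```

View pics/c5.png

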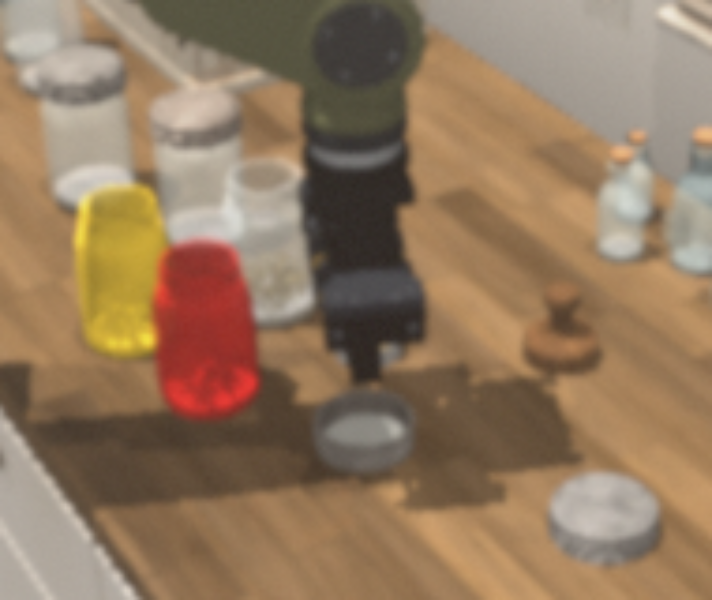

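The fingertips point straight down at the hollow cap from about 40 mm above its rim. Nothing has moved and no force shows, so I'm handing in.

```bash
python3 -c "
from plant import workorder,manip
print(workorder.close_job());s=manip.observe();print(s['t'],s['eef_pos'],s['contact_force'])"
```

```text
the job is handed in; nothing more can be done
None
the job is handed in; nothing more can be done
```

I pointed at both pieces and handed the job in; the hand-in gives no verdict. I held about 2.7 s over the mouth of the uncapped seed jar, with the fingertips about 30 mm above the rim. I then rose to a TCP height of 262 mm and crossed to the hollow-side-up cap. There I held about 2.5 s before handing in, still pointing down with the fingertips about 40 mm above its rim.

- **Last pose:** the TCP was at (456.7, -139.5, 86.7) mm, pointing straight down, about 12 s into the run.
- **Contact:** the force readings stayed near 1 N or less, which looks like sensor noise, and the last scene picture shows nothing moved.
- **Disagreement between views:** the cameras differed by up to about 10 mm on the jar mouth and about 5 mm on the cap. One early wrist reading of the cap was 12 mm off. All of this is within the 30 mm allowed.
- **Not checked:** after the hand-in I could no longer read the robot's state, so the final second is unchecked.

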